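# Set the tube roller mixer's speed and start it

### The job

The blood tubes are already lying on the roller mixer: push its black speed selector round clockwise with a fingertip, counting the clicks, to the sixth mark after off (off is the red bar), and then press the green start button fully in and let it come back. Do not grip the selector from both sides, do not press start at any other speed, leave the red stop button alone, and leave the tubes and the other things on the bench where they are.

Things in the scene. Friction and masses are not known exactly. Their poses are not given: they have to be found in the camera images.
- mixer: White tube roller mixer fixed to the bench, 260 deep (x) x 360 wide (y) x 108 mm high, may be yawed. Origin: centre of its underside; x points from the robot's side to its back, y left, z up. Four rollers along y (tops 98 mm high) carry the tubes (tops 104 mm) behind the panel; end cheeks (x -23 to 130 mm, |y| over 160 mm) are 108 mm high.
- panel_mid (a point): Middle of the pale blue control panel's surface, mixer frame (-80, 0, 58) mm. The panel is flat, the mixer's front 100 mm, rising at 15 degrees from 45 mm at the front edge (x = -130 mm) to 72 mm at the rear edge (x = -30 mm); its normal leans 15 degrees from vertical towards -x. On its middle line: selector at y = +75 mm, green start at -50 mm, red stop at -120 mm. Site axes: the mixer's.
- selector_axis (a point): Fixed point where the selector's axis (the panel's normal) meets the panel surface, mixer frame (-80, 75, 58) mm; point axes: the mixer's. Marks are printed round it at 39 mm: a red bar for off, then clockwise eight black dots growing in size, 30 degrees apart. Off lies 120 degrees anticlockwise of straight up the panel (mixer +x), mark 4 straight up, mark 6 60 degrees clockwise of it.
- selector (a joint): Selector angle, rad: 0 = off, growing clockwise seen from above; a click every 0.5236 rad (30 degrees), so mark 6 is at 3.142; stops just beyond off and mark 8 (4.189). Starts somewhere from off to mark 3. A click takes about 0.055 N m (3 N at 20 mm from the axis); let go, it drops into the nearest click.
- pointer_tip (a point): Pointer end of the selector's bar handle, 32 mm from the axis, on its top edge 31 mm out from the panel; turns with it. The bar, black, 12 mm thick, stands through the axis to 23 mm on the tail side, a white line on the pointer half; its flat flanks run from 30 to -22 mm and reach 29 mm out. It stands on a disc (radius 24 mm, top 13 mm out) over a flat bezel (radius 30 mm, 3 mm high).
- flank_ccw: The bar handle's flat flank, 6 mm from the bar's middle plane, on its anticlockwise side at the pointer half: pushing it there near the pointer turns the selector clockwise. Part of the selector; origin on the axis at the panel surface.
- flank_cw: The bar handle's opposite flat flank, 6 mm from the bar's middle plane; pushing it near the pointer turns the selector anticlockwise. Part of the selector; origin on the axis at the panel surface. Pressing on both flanks at once is gripping.
- start_top (a point): Middle of the top of the green start button, 13 mm out from the panel; button diameter 25 mm in a steel ring of 32 mm diameter, 5 mm high.
- start (a joint): Start button travel into the panel along its normal, m: 0 = out, 0.005 = fully in; spring, 1.4 N to move, about 5 N fully in; it comes back by itself.
- stop_top (a point): Middle of the top of the red stop button, same build as start, 70 mm to the right of it (-y).
- stop (a joint): Stop button travel, m: 0 = out, 0.005 = fully in.
- tube_violet: Sample tube, violet cap, 16 mm diameter, 102 mm long, lying loose in the front nip between rollers; origin on its middle line, 50 mm from the round end, its length along its y axis.
- tube_red: The same with a red cap, in the middle nip.
- tube_blue: The same with a blue cap, in the rear nip.
- specimen_jar: Loose specimen jar with white lid, 46 mm diameter, 52 mm high, standing on the bench just in front of the panel; origin: centre of its underside.
- syringe: Loose 145 mm syringe lying on the bench in front of the mixer, 44 mm wide flange; origin under its middle, on the bench.
- bowl: Loose green bowl, 150 mm wide, 65 mm high; origin: centre of its underside.
- spray_bottle: Loose white bottle, 56 mm diameter, 130 mm high; origin: centre of its underside.
- instrument_dish: Loose steel instrument dish 100 x 200 x 35 mm; origin: centre of its underside.

How it is judged (in metres and radians):
On the way, in this order (a step that is already met when the one before it is completed fails the run):
1. the selector rests in the sixth click after off (value of joint selector between 3.0216 and 3.2616 rad), for 0.3 s.
2. the green start button is pressed fully in with the selector on the sixth mark (all of step 1 and value of joint start above 0.0038 m), for 0.05 s.
At the end, for the whole second after the job is handed in: The selector rests within 0.12 rad (7 degrees) of the sixth mark after off (3.14 rad), both buttons are out again, and the tubes and the other loose things are within 20 mm of where they were (all of step 1 and velocity of joint selector between -0.05 and 0.05 rad/s and value of joint each of start, stop below 0.001 m and distance of each of tube_violet, tube_red, tube_blue, specimen_jar, syringe, bowl, spray_bottle, instrument_dish from where it was at the start of the episode below 0.02 m); the robot touches nothing.
It fails at once if the selector is gripped: more than 2 N on both flanks of its bar at once (contact force between the fingers and flank_ccw above 2 N and contact force between the fingers and flank_cw above 2 N).
It fails at once if start is pressed in by more than 2 mm while the selector is not on the sixth mark (value of joint start above 0.002 m and not (value of joint selector between 2.9416 and 3.3416 rad)).
It fails at once if the stop button is pressed in by more than 2 mm (value of joint stop above 0.002 m).
It fails at once if a tube or another loose thing is moved or lifted by more than 20 mm (distance of any of tube_violet, tube_red, tube_blue, specimen_jar, syringe, bowl, spray_bottle, instrument_dish from where it was at the start of the episode above 0.02 m).
It also fails if it takes over 48 s, if anything falls off the work surface, if the arm or the gripper's body presses on something with over 40 N, if the wrist force passes 120 N, or if a joint passes its speed limit or range.

### The arm

A 6-joint arm with a two-finger parallel gripper is mounted at the origin on the work surface. World frame = base frame: x ahead of the robot, y to its left, z up, the work surface at z = 0. Lengths are in mm, angles in rad, forces in N, time in s.
With the tool pointing down it reaches from about 300 to 825 mm from the base axis. Payload 5.4 kg.
Tool frame: the origin (TCP) lies between the finger pads; the fingertips stand tcp_to_tips ahead of it and the grasp point (between the pads) lies 2 mm behind it (tcp_to_tips is the distance from the TCP to the fingertips, in mm); x points along the fingers, y is the direction in which the jaws open and shut, and the axes are right-handed (so a half turn about x gives the same grasp; the last joint's range is limited). The gripper opens to 92 mm and grips with 3 to 60 N. Pads are 20 mm wide; open, the fingers measure 128 mm over their backs; the gripper's body (75 mm by 189 mm) begins 69 mm behind the grasp point.
Start: joints at [-1.438, 0.158, 1.597, -0, 1.386, -0.21], TCP at [193.248, -541.536, 231.601] pointing down, gripper open.
Joint ranges: [-2.91, 2.91], [-0.94, 2.29], [0.18, 2.7], [-1.29, 4.43], [0.17, 2.64], [-3, 3]. Speed limits (rad/s): [2.57, 2.57, 3.14, 3.14, 3.14, 3.14].

### API

Orientations are given as a unit quaternion [x, y, z, w].
In Python, from rig import read_state, grab_frame, sign_off, regions_of, tcp_to_tips gives the robot as it stands.
- The arm moves only by the tool send_rows, never from a script. Its argument "deltas" is a list that holds one entry, the list of rows, each a list of 5 numbers: the finger opening in m, from 0 to 0.0919, then the shift along the tool's x, y, z in m, then the turn about the tool's x in rad. In form: [[[gripper, dx, dy, dz, roll], ...]]. A call has 1 to 20 rows; each row shifts and turns the commanded pose from where the row before left it, along the tool's axes as they then stand; what a row does not reach is not made up. A row lasts 1/10 s, in which the tool goes at most 50 mm and 8.59 degrees, less where a joint would pass 70% of its speed; a pose out of reach is approached as far as the arm can. A call with a gripper value outside its range is refused whole. The fingers move at their own pace and stop on an object; "newtons" is the grip in N (left out, the last holds). Time passes only in rows, so rows that do not move let the fingers close. It gives the time, the measured TCP pose, the force and the opening at its end, in the units of the state.
- read_state(): the state, without advancing time (a new reading comes with each control period).
- grab_frame(name): name is "side" or "top" or "wrist"; returns a dict with "img" (480x640x3 uint8, blue, green, red), "mtx" (3x3 intrinsics, pixels), "R" (3x3) and "t" (3): a world point X has camera coordinates R X + t; the wrist camera has in their place "T_tool_cam" (4x4, takes a point from camera to tool coordinates, whose origin is the TCP and whose axes are the tool frame's). Camera axes: x right, y down, z forward; pixel columns grow to the right and rows downward; lengths in mm; the calibration is good to about 2 mm. A picture is of the moment at which its call begins: read the wrist's pose just before it. There is no depth.
- sign_off(): hands the job in, once; it reports no verdict.
Trained networks look in a picture, given as the dict that the camera call returned (one of the last four; its "shot" number tells which), for a name from the list of things; names that differ only in an ending like _2 or _b are one class to them, and where a whole thing is asked for, a point or a joint stands for the part that bears it (a point fixed in the world has none). Each returns a list of dicts, best first, with "confidence" (0 to 1); they miss things now and then, are a little off and sometimes report something else, mostly with a low value. They report only what shows in the picture. A call takes as long as a camera call.
- regions_of(picture, target): "region" (480x640 bool, what is visible of it) and "bbox" ([left, top, right, bottom] in pixels, round what is visible of it).
The state is a dict: "clock": time; "joint_positions": joint angles; "dq": joint speeds; "tau": joint torques, N m; "ee_pos": TCP position; "ee_rot": TCP orientation; "wrist_force": force on the tool from outside, world axes, zero at the start; "wrist_torque": the same for the moment, N m; "width": finger opening in mm.
Only numpy, scipy, OpenCV 4.12 (cv2) and the standard library are available. Lean on these libraries where they do the work, as an engineer would, in place of code of your own. Each camera call takes 0.05 s, during which the arm holds its last target. There are 200 camera calls.

## Working session

There is one attempt and no reset: what is moved stays moved. The work goes in short steps, Python scripts to look and compute and a tool call to move; the robot and the scene stay as the last step left them, time stands still between calls to the robot, and variables do not carry over. Pictures are saved under pics/ and viewed, about 8 in all and at most 12, crops included, and the job is handed in when it is done.

Besides the shell and the picture viewer there is one more tool, called after ">>>" as name(argument=value, ...), one argument or row to a line, values as JSON. send_rows: Moves the arm, as the interface text tells. Its arguments: {"type":"object","properties":{"deltas":{"type":"array"},"newtons":{"type":"number"}},"required":["deltas"]}

```bash
mkdir -p pics; python3 - <<'E'
from rig import *
import cv2,numpy as np
print(read_state(), tcp_to_tips)
for n in("top","side"):
    f=grab_frame(n); cv2.imwrite(f"pics/{n}0.png",f["img"]); print(n,f["mtx"].tolist(),f["R"].tolist(),f["t"].tolist())
    for k in("mixer","selector","start_top","stop_top","specimen_jar","spray_bottle"):
        print(k,[(round(r["confidence"],2),r["bbox"],np.argwhere(r["region"]).mean(0)[::-1].round(1).tolist()) for r in regions_of(f,k)[:2]])
E
```

```text
{'clock': 0.0, 'joint_positions': array([-1.43810450e+00,  1.59056328e-01,  1.59819937e+00,  6.41916710e-06,
        1.38617921e+00, -2.10132041e-01]), 'dq': array([-0.00047064,  0.00089519, -0.00159239,  0.00203355,  0.00126963,
        0.00053114]), 'tau': array([ 4.93164935e-04, -3.85572946e+01, -3.22105658e+01,  7.02087069e-02,
        3.79465171e-02, -1.28692773e-04]), 'ee_pos': array([ 193.17147465, -540.96704972,  230.63125082]), 'ee_rot': array([ 0.69677129,  0.12126416, -0.6967164 ,  0.11996264]), 'wrist_force': array([-1.01165336,  0.30904542, -0.27493176]), 'wrist_torque': array([-0.00847236,  0.04032589, -0.00474311]), 'width': 91.77913049741215} 17.0
top [[528.3121566853509, 0.0, 321.3313892800277], [0.0, 528.3121566853509, 233.05217971079605], [0.0, 0.0, 1.0]] [[0.021961627613408953, -0.9995265648319018, 0.021548389914500157], [-0.9923842597140525, -0.02440764592941765, -0.12073834474588403], [0.12120712843872555, -0.018732672407362497, -0.9924504617360589]] [-40.70373005455013, 532.3305321113165, 1426.6714748990507]
mixer [(0.86, [218.3, 142.8, 355.7, 245.2], [288.7, 1
[... 558 characters left out ...]
 [[-0.9970986612279955, -0.07446407997504885, 0.015791154828218773], [-0.05191304015037824, 0.513495571542337, -0.8565204809394542], [0.05567132151911307, -0.8548551917137067, -0.5158714037048744]] [518.2587090059731, 100.89803551508264, 1174.0407049709374]
mixer [(0.92, [198.8, 204.2, 332.5, 326.4], [269.9, 271.6])]
selector [(0.67, [294.9, 265.1, 314.4, 283.8], [306.4, 273.8])]
start_top [(0.6, [305.7, 240.4, 311.8, 249.2], [308.5, 244.9])]
stop_top [(0.62, [307.3, 228.3, 316.9, 235.8], [310.1, 230.3]), (0.41, [348.4, 227.7, 367.9, 254.4], [357.3, 240.5])]
specimen_jar [(0.75, [348.9, 261.0, 369.9, 288.1], [358.2, 273.5])]
spray_bottle [(0.63, [292.6, 155.3, 308.2, 197.5], [299.8, 179.9])]
```

```bash
cat > h.py <<'E'
import numpy as np,cv2
from scipy.optimize import least_squares
from scipy.spatial.transform import Rotation as Ro
C={"top":([[528.312,0,321.331],[0,528.312,233.052],[0,0,1]],[[0.021961627613408953,-0.9995265648319018,0.021548389914500157],[-0.9923842597140525,-0.02440764592941765,-0.12073834474588403],[0.12120712843872555,-0.018732672407362497,-0.9924504617360589]],[-40.70373,532.33053,1426.67147]),
"side":([[474.4108,0,322.1086],[0,474.4108,235.54345],[0,0,1]],[[-0.9970986612279955,-0.07446407997504885,0.015791154828218773],[-0.05191304015037824,0.513495571542337,-0.8565204809394542],[0.05567132151911307,-0.8548551917137067,-0.5158714037048744]],[518.2587,100.898,1174.0407])}
C={k:tuple(map(np.array,v)) for k,v in C.items()}
def proj(c,X):
    K,R,t=C[c]; p=(K@(R@np.asarray(X,float).T+t[:,None])); return (p[:2]/p[2]).T
def onz(c,uv,z):
    K,R,t=C[c]; d=R.T@np.linalg.inv(K)@[*uv,1]; o=-R.T@t; return o+d*(z-o[2])/d[2]
s,cc=np.sin(np.radians(15)),np.cos(np.radians(15))
U=np.array([cc,0,s]); N=np.array([-s,0,cc])   # up-panel, normal, mixer frame
def pan(x,y,h): return np.array([-80,y,58.])+U*x+N*h
def world(pose,P): # pose x,y,yaw
    return np.atleast_2d(P)@Ro.from_euler('z',pose[2]).as_matrix().T+[pose[0],pose[1],0]
E
python3 - <<'E'
from h import *
print(onz("top",(259.5,224.8),75),onz("top",(306,225),70),onz("top",(332.1,223.1),70),onz("side",(308.5,244.9),70),onz("side",(310.1,230.3),70))
print(onz("side",(306.4,273.8),75))
obs=[("top",(306.5,225.3),pan(0,-50,12)),("top",(332.5,223.7),pan(0,-120,12)),("side",(308.5,244.9),pan(0,-50,11)),("side",(311.5,231.5),pan(0,-120,11)),("top",(259.2,225.5),pan(0,75,20)),("side",(305,274),pan(0,75,20))]
f=lambda p:np.concatenate([proj(c,world(p,P))[0]-u for c,u,P in obs])
r=least_squares(f,[600,100,0]);print(r.x,r.fun.round(1))
a=cv2.imread("pics/top0.png");b=cv2.imread("pics/side0.png")
c1=cv2.resize(a[185:285,200:360],None,fx=5,fy=5,interpolation=cv2.INTER_CUBIC)
c2=cv2.resize(b[200:340,190:400],None,fx=3.8,fy=3.8,interpolation=cv2.INTER_CUBIC)
cv2.imwrite("pics/c1.png",c1);cv2.imwrite("pics/c2.png",c2[:, :800])
E
```

```text
[546.16464016 138.67544515  75.        ] [549.4127376   14.18646799  70.        ] [556.34027996 -56.06455967  70.        ] [552.47750733  20.34221738  70.        ] [555.33439751 -49.66042363  70.        ]
[544.51463447 146.98347309  75.        ]
[6.33133263e+02 6.79991591e+01 2.32493138e-02] [-1.2 -1.  -1.2  0.7  0.6 -0.4 -0.4 -1.5 -0.7 -0.9  0.9 -2.7]
```

View pics/c1.png

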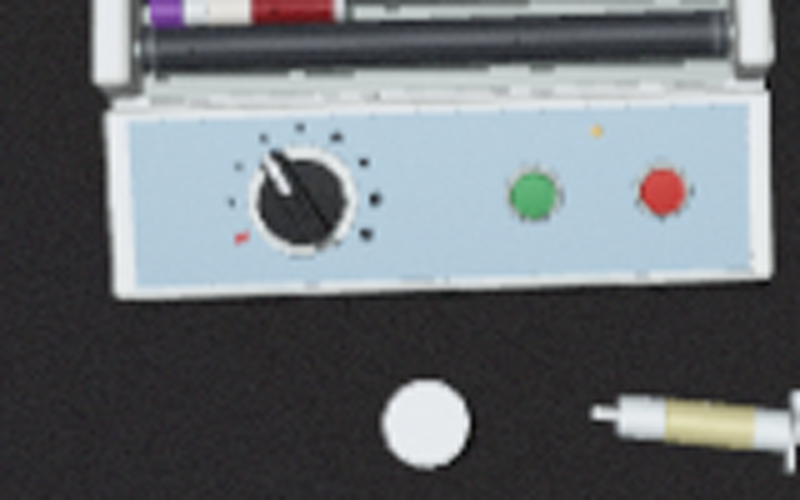

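View pics/top0.png

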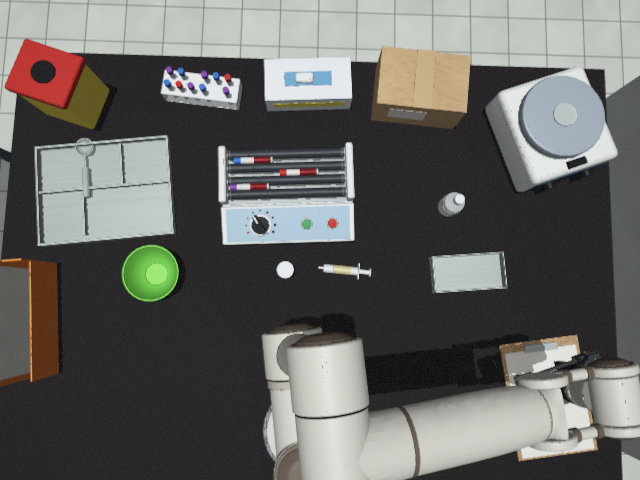

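```bash
cat >> h.py <<'E'
def tool(st): return Ro.from_quat(st["ee_rot"]).as_matrix()
E
python3 - <<'E'
from h import *; from rig import *
obs=[("top",(306.6,224),pan(0,-50,13)),("top",(332.4,223.4),pan(0,-120,13)),("side",(308.5,244.9),pan(0,-50,11)),("top",(260.2,225.2),pan(0,75,3)),
("top",(223.6,244.4),np.array([-130,180,44.])),("top",(354.2,240.8),np.array([-130,-180,44.]))]
f=lambda p:np.concatenate([proj(c,world(p,P))[0]-u for c,u,P in obs])
r=least_squares(f,[600,100,0],loss="soft_l1");p=r.x;print(p,f(p).round(1))
a=cv2.imread("pics/top0.png");c1=cv2.resize(a[185:285,200:360],None,fx=5,fy=5)
print("axis",world(p,pan(0,75,0)),world(p,pan(0,75,29)),"start",world(p,pan(0,-50,13)))
for k in range(9):
    th=np.radians(120-30*k); print(k,(proj("top",world(p,pan(39*np.cos(th),75+39*np.sin(th),0)))[0]-[200,185])*5)
st=read_state();M=tool(st);print(M.round(3))
E
```

```text
[632.71190223  67.34898842  18.90310948] [-0.1 -0.   0.  -0.2  0.2 -1.1  0.1 -0.4 -1.1  0.3  0.3  0. ]
axis [[548.81199706 137.95922785  58.        ]] [[541.31700537 137.55746023  86.01184896]] start [[552.14316835  12.95833125  70.55703574]]
0 [241.13041648 235.83873493]
1 [229.8681334  200.50776045]
2 [237.9290549  164.49311177]
3 [263.23512894 137.50791757]
4 [298.99199526 126.88405106]
5 [335.52283724 135.50575175]
6 [362.95767135 160.99891564]
7 [373.9598805  196.43175988]
8 [365.67692885 232.27339065]
[[ 0.     0.336 -0.942]
 [-0.    -0.942 -0.336]
 [-1.     0.    -0.   ]]
```

```bash
cat >> h.py <<'E'
YAW=18.90310948-6*np.pi; POSE=np.array([632.712,67.349,YAW])
Rm=Ro.from_euler('z',YAW).as_matrix()
def toolR(yaw):  # tool x down, y at yaw
    y=np.array([np.cos(yaw),np.sin(yaw),0]);x=np.array([0,0,-1.]);return np.c_[x,y,np.cross(x,y)]
def push(phi,rc=20,hmin=16.,half=18.,w=10.):
    """phi pointer angle in panel plane, ccw from up. TCP world, yaw for block touching flank."""
    d=U*np.cos(phi)+np.array([0,1,0])*np.sin(phi); t=U*np.sin(phi)-np.array([0,1,0])*np.cos(phi)
    A=np.array([-80,75,58.])
    ty=t*[1,1,0];ty/=np.linalg.norm(ty);tz=np.cross([0,0,-1.],ty)  # tool y,z in mixer frame
    c=A+d*rc+N*20-t*6-ty*half
    z=0
    for _ in range(3):
        cor=np.array([c*[1,1,0]+ty*a+tz*b for a in(-half,half) for b in(-w,w)])
        # zbot: min clearance hmin over disc zone (all corners, conservative)
        h=lambda zb:(np.c_[cor[:,:2],np.full(4,zb)]-A)@N
        zb=0;zb=(hmin-h(0).min())/N[2]
        g=np.array([A+d*r+N*hh-t*6 for r in np.linspace(0,30,31) for hh in np.linspace(13,29,33)])
        m=(g[:,2]>=zb)&(abs((g-c)@tz)<=w)
        s=((g-c)@ty)[m].min()-half; c=c+ty*s
    k=np.argmin(np.where(m,(g-c)@ty,1e9)); 
    tcp=world(POSE,[c[0],c[1],zb+17])[0]; yaw=np.arctan2(ty[1],ty[0])+YAW
    return tcp,yaw,((g[k]-A)@d,(g[k]-A)@N),h(zb)
E
python3 - <<'E'
from h import *; from rig import *
for a in range(30,-61,-15):
    T,y,k,h=push(np.radians(a));print(a,T.round(1),np.degrees(y).round(1),np.round(k,1),h.round(1))
T,y,k,h=push(np.radians(30)); t=toolR(y)[:,1]
st=read_state();M=tool(st); P=T-t*18+[0,0,60]; print("delta tool",M.T@(P-st["ee_pos"]),P)
E
```

```text
30 [546.3 170.   96. ] -57.8 [30. 29.] [20.5 25.1 16.  20.5]
15 [554.5 167.4  97.3] -72.4 [30. 29.] [18.3 23.3 16.  21. ]
0 [561.6 162.7  98. ] -86.9 [11. 21.] [16.  21.2 16.  21.2]
-15 [567.3 157.  100.6] -101.4 [12. 23.] [16.  21.  18.3 23.3]
-30 [571.2 149.8 102.4] -116.1 [22.  22.5] [16.  20.5 20.5 25.1]
-45 [573.2 141.7 103.4] -130.9 [20.  24.5] [16.  19.7 22.5 26.2]
-60 [573.  133.5 103.5] -146.1 [12.  26.5] [16.  18.7 24.  26.7]
delta tool [  75.58756868 -569.07939139 -567.73520114] [536.68969585 185.26197029 156.03777653]
```

>>> send_rows(
  deltas=[
    [[0, 0, -0.028, -0.028, 0], [0, 0, -0.028, -0.028, 0], [0, 0, -0.028, -0.028, 0], [0, 0, -0.028, -0.028, 0], [0, 0, -0.028, -0.028, 0], [0, 0, -0.028, -0.028, 0], [0, 0, -0.028, -0.028, 0], [0, 0, -0.028, -0.028, 0], [0, 0, -0.028, -0.028, 0], [0, 0, -0.028, -0.028, 0], [0, 0, -0.028, -0.028, 0], [0, 0, -0.028, -0.028, 0], [0, 0, -0.028, -0.028, 0], [0, 0, -0.028, -0.028, 0], [0, 0, -0.028, -0.028, 0], [0, 0, -0.028, -0.028, 0], [0, 0, -0.028, -0.028, 0], [0, 0, -0.028, -0.028, 0], [0, 0, -0.028, -0.028, 0], [0, 0, 0, 0, 0]],
  ],
  newtons=10,
)

```text
clock: 2.7
ee_pos: [516.3, 141.8, 231.4]
ee_rot: [0.697, 0.123, -0.696, 0.122]
wrist_force: [-0.0, -0.4, 0.2]
width: 0.7
```

```bash
python3 - <<'E'
s=open("h.py").read()
s=s.replace("""        h=lambda zb:(np.c_[cor[:,:2],np.full(4,zb)]-A)@N
        zb=0;zb=(hmin-h(0).min())/N[2]
""","""        h=lambda zb:(np.c_[cor[:,:2],np.full(4,zb)]-A)@N
        bt=np.array([c*[1,1,0]+ty*a+tz*b for a in np.linspace(-half,half,37) for b in np.linspace(-w,w,21)])
        zb=80.
        for _ in range(4):
            q=bt+[0,0,zb]-A; hh_=q@N; rr=np.hypot(q@U,q[:,1]); need=np.where(rr<27,hmin,np.where(rr<34,9,7)); zb-=(hh_-need).min()/N[2]
""")
open("h.py","w").write(s)
E
python3 - <<'E'
from h import *; from rig import *
for a in range(30,-61,-15):
    T,y,k,h=push(np.radians(a));print(a,T.round(1),np.degrees(y).round(1),np.round(k,1),h.round(1))
T,y,k,h=push(np.radians(30)); t=toolR(y)[:,1]
st=read_state();M=tool(st); P=T-t*18+[0,0,60]; print(st["clock"],st["ee_pos"],st["width"],M.round(3)[:,1],st["joint_positions"].round(2),"delta tool",M.T@(P-st["ee_pos"]),P)
f=grab_frame("wrist"); cv2.imwrite("pics/w1.png",f["img"])
E
```

```text
30 [546.3 170.   95.1] -57.8 [30. 29.] [19.6 24.2 15.1 19.6]
15 [554.5 167.4  96.3] -72.4 [30. 29.] [17.3 22.3 15.  20. ]
0 [561.6 162.7  97.2] -86.9 [10.  20.5] [15.2 20.4 15.2 20.4]
-15 [567.3 157.2  97.4] -101.4 [11. 20.] [12.9 17.9 15.2 20.3]
-30 [571.5 150.4  97.4] -116.1 [17.  18.5] [11.1 15.6 15.6 20.1]
-45 [573.9 142.6  97.4] -130.9 [11. 20.] [10.  13.7 16.5 20.2]
-60 [574.2 134.3  97.4] -146.1 [17.  19.5] [ 9.8 12.4 17.8 20.4]
2.7 [516.31473281 141.84178431 231.42286661] 0.7447329180896682 [ 0.34  -0.94  -0.001] [0.04 0.06 1.71 0.   1.38 1.26] delta tool [ 76.38478464 -33.81142144 -33.87512777] [536.68969585 185.26197029 155.10170207]
```

View pics/w1.png

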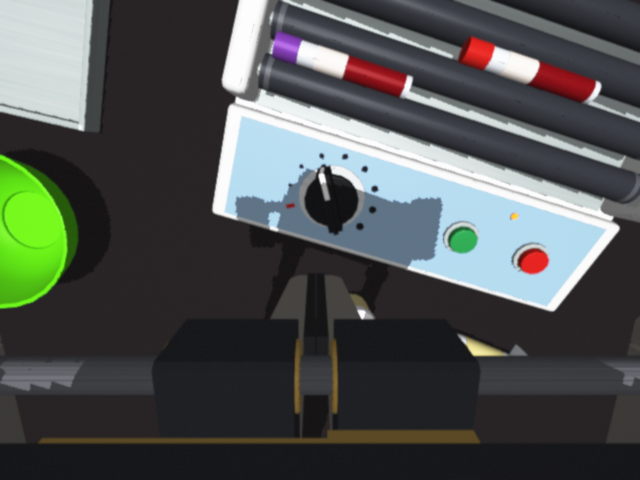

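```bash
python3 - <<'E'
from h import *; from rig import *
f=grab_frame("wrist");T=np.linalg.inv(f["T_tool_cam"]);K=f["mtx"];print(f["T_tool_cam"].round(2).tolist())
for x in(17,0,-20):
  for y in(-18,-9,9,18):
    for z in(-10,10):
      c=T@[x,y,z,1];p=K@c[:3];print(x,y,z,(p[:2]/p[2]).round(0))
im=f["img"][255:335,240:400];cv2.imwrite("pics/w2.png",cv2.resize(im,None,fx=5,fy=5,interpolation=cv2.INTER_CUBIC)*1.0)
st=read_state()
s=np.vstack([world(POSE,pan(39*np.cos(a),75+39*np.sin(a),0)) for a in np.radians([120,30,0,-60,-120])]+[world(POSE,pan(32*np.cos(np.pi/6),75+32*np.sin(np.pi/6),31)),world(POSE,pan(0,-50,13))])
for X in s:
    q=tool(st).T@(X-st["ee_pos"]);p=K@(T@[*q,1])[:3];print("pred",(p[:2]/p[2]).round(1))
E
```

```text
[[-0.0, -0.25, 0.97, -152.34], [1.0, 0.0, 0.0, -0.21], [-0.0, 0.97, 0.25, -69.3], [0.0, 0.0, 0.0, 1.0]]
17 -18 -10 [279. 273.]
17 -18 10 [280. 311.]
17 -9 -10 [298. 273.]
17 -9 10 [298. 311.]
17 9 -10 [334. 273.]
17 9 10 [333. 311.]
17 18 -10 [352. 273.]
17 18 10 [351. 311.]
0 -18 -10 [276. 286.]
0 -18 10 [277. 326.]
0 -9 -10 [296. 286.]
0 -9 10 [296. 326.]
0 9 -10 [336. 286.]
0 9 10 [335. 326.]
0 18 -10 [356. 286.]
0 18 10 [355. 326.]
-20 -18 -10 [270. 304.]
-20 -18 10 [272. 350.]
-20 -9 -10 [293. 304.]
-20 -9 10 [294. 350.]
-20 9 -10 [339. 304.]
-20 9 10 [338. 350.]
-20 18 -10 [361. 304.]
-20 18 10 [360. 350.]
pred [287.6 201.9]
pred [318.8 151.4]
pred [342.5 152.3]
pred [372.  184.7]
pred [357.3 222.6]
pred [318.2 170.3]
pred [461.7 238.9][ WARN:0@1.426] global loadsave.cpp:1063 imwrite_ Unsupported depth image for selected encoder is fallbacked to CV_8U.
```

View pics/w2.png

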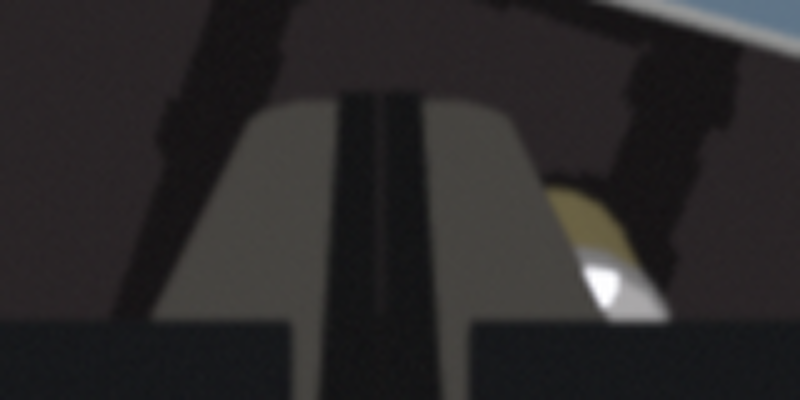

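```bash
sed -i 's/half=18\./half=12.5/' h.py; python3 - <<'E'
from h import *; from rig import *
st=read_state()
T,y,k,h=push(np.radians(30)); R=toolR(y); P=T-R[:,1]*14; Q=P+[0,0,35]
print("above, in rolled frame",(R.T@(Q-st["ee_pos"])).round(1),"Q",Q.round(1))
pt,py=P,y
L=[(P,y)]+[(push(np.radians(a))[0],push(np.radians(a))[1]) for a in np.arange(30,-61,-5)]
for (a,ya),(b,yb) in zip(L,L[1:]): print((toolR(ya).T@(b-a)).round(1),round(ya-yb,3),b.round(1))
E
```

```text
above, in rolled frame [101.3 -18.5 -42.8] Q [541.8 177.2 130.1]
[ 0. 14. -0.] 0.0 [549.2 165.4  95.1]
[-0.4  2.  -1.6] 0.086 [551.6 164.5  95.5]
[-0.4  2.  -1.6] 0.085 [554.  163.5  95.9]
[-0.3  2.  -1.6] 0.085 [556.2 162.2  96.3]
[-0.6  2.  -1.5] 0.085 [558.3 160.7  96.8]
[-0.2  2.1 -1.5] 0.084 [560.2 159.   97.1]
[-0.2  2.1 -1.5] 0.084 [561.9 157.2  97.2]
[-0.1  1.8 -1.5] 0.084 [563.5 155.5  97.3]
[-0.1  1.8 -1.5] 0.084 [565.  153.7  97.4]
[-0.   1.8 -1.5] 0.085 [566.3 151.8  97.4]
[-0.   1.8 -1.5] 0.085 [567.4 149.7  97.4]
[ 0.   1.8 -1.5] 0.085 [568.3 147.6  97.4]
[-0.   1.8 -1.5] 0.086 [569.1 145.4  97.4]
[ 0.   1.8 -1.5] 0.086 [569.7 143.1  97.4]
[-0.   1.8 -1.5] 0.086 [570.1 140.8  97.4]
[ 0.   1.8 -1.6] 0.087 [570.3 138.4  97.4]
[-0.   1.8 -1.6] 0.087 [570.3 136.   97.4]
[ 0.1  1.8 -1.6] 0.088 [570.1 133.6  97.3]
[-0.   1.9 -1.6] 0.089 [569.6 131.3  97.4]
```

>>> send_rows(
  deltas=[
    [[0, 0, 0, 0, -0.11], [0, 0, 0, 0, -0.106], [0, 0.02, -0.0037, -0.0086, 0], [0, 0.02, -0.0037, -0.0086, 0], [0, 0.02, -0.0037, -0.0086, 0], [0, 0.02, -0.0037, -0.0086, 0], [0, 0.021, -0.0037, -0.0086, 0], [0, 0, 0, 0, 0], [0, 0, 0, 0, 0]],
  ],
)

```text
clock: 3.7
ee_pos: [541.9, 175.8, 131.0]
ee_rot: [-0.68, -0.195, 0.68, -0.195]
wrist_force: [0.1, 0.3, 0.5]
width: 0.6
```

```bash
python3 - <<'E'
from h import *; from rig import *
st=read_state();T,y,k,h=push(np.radians(30));R=toolR(y)
M=tool(st);print(st["joint_positions"].round(2),st["ee_pos"],np.degrees(np.arctan2(M[1,1],M[0,1])),np.degrees(y)); print("to P",(M.T@(T-R[:,1]*14-st["ee_pos"])).round(1))
f=grab_frame("wrist");T=np.linalg.inv(f["T_tool_cam"]);K=f["mtx"]
im=f["img"].copy()
for X in np.vstack([world(POSE,pan(39*np.cos(a),75+39*np.sin(a),0)) for a in np.radians(np.arange(120,-121,-30))]+[world(POSE,pan(32*np.cos(np.pi/6),75+32*np.sin(np.pi/6),31))]):
    q=M.T@(X-st["ee_pos"]);p=K@(T@[*q,1])[:3];cv2.drawMarker(im,tuple(int(v) for v in p[:2]/p[2]),(0,255,255),0,7,1)
cv2.imwrite("pics/w3.png",im)
E
```

```text
[ 0.1   0.24  1.71 -0.    1.19  1.11] [541.9194001  175.77377001 130.96070013] -58.03767213685872 -57.78418085823549
to P [35.9 -1.3 -0.7]
```

View pics/w3.png

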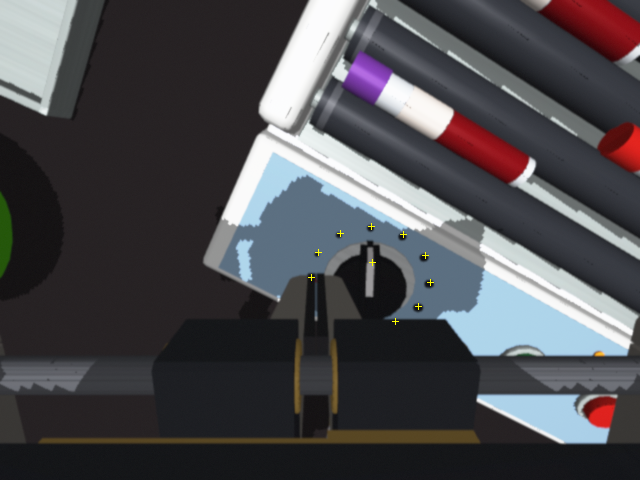

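```bash
python3 - <<'E'
from h import *; from rig import *
st=read_state();M=tool(st);f=grab_frame("wrist");T=np.linalg.inv(f["T_tool_cam"]);K=f["mtx"]
im=f["img"]
def pj(X): q=M.T@(X-st["ee_pos"]);p=K@(T@[*q,1])[:3];return (p[:2]/p[2]).round(0)
for r,h in((32,31),(32,29),(32,13),(30,3),(24,13),(0,31),(-24,13),(0,0)):
    print(r,h,pj(world(POSE,pan(r*np.cos(np.pi/6),75+r*np.sin(np.pi/6),h))[0]))
cv2.imwrite("pics/w4.png",cv2.resize(im[205:335,280:450],None,fx=4.5,fy=4.5,interpolation=cv2.INTER_CUBIC))
E
```

```text
32 31 [371. 263.]
32 29 [371. 261.]
32 13 [371. 247.]
30 3 [371. 242.]
24 13 [371. 259.]
0 31 [369. 309.]
-24 13 [368. 322.]
0 0 [369. 280.]
```

View pics/w4.png

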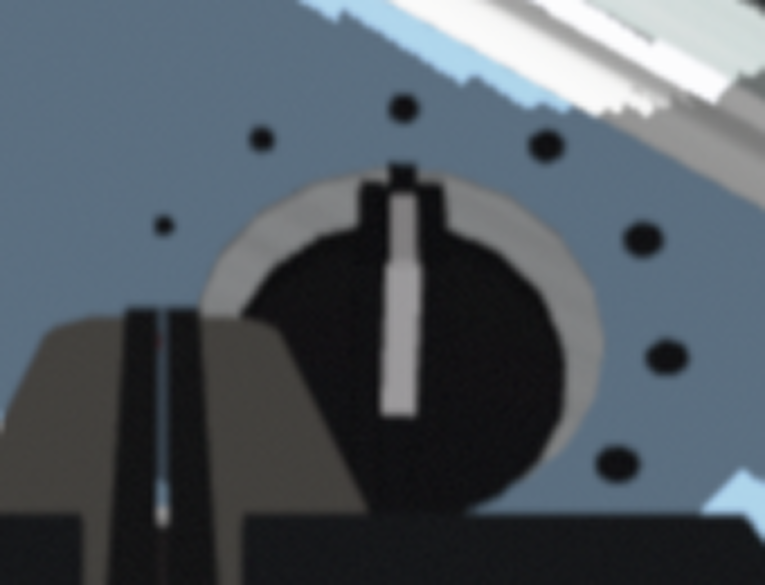

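>>> send_rows(
  deltas=[
    [[0, 0.012, 0, 0, 0], [0, 0.012, 0, 0, 0], [0, 0.0115, 0, -0.0007, 0], [0, 0, 0, 0, 0], [0, 0, 0, 0, 0]],
  ],
)

```text
clock: 4.3
ee_pos: [542.3, 177.2, 94.4]
ee_rot: [-0.679, -0.195, 0.68, -0.195]
wrist_force: [-0.2, 0.9, -0.3]
width: 0.8
```

```bash
python3 - <<'E'
from h import *; from rig import *
st=read_state();M=tool(st);T,y,k,h=push(np.radians(30))
print(st["ee_pos"],st["wrist_force"],"to contact",(M.T@(T-st["ee_pos"])).round(1),np.degrees(np.arctan2(M[1,1],M[0,1])))
E
```

```text
[542.27512601 177.15298088  94.40242516] [-0.19266679  0.88084538 -0.33600769] to contact [-0.7 13.7  0.4] -57.975936343810375
```

>>> send_rows(
  deltas=[
    [[0, -0.0007, 0.006, 0, 0], [0, 0, 0.006, 0, 0], [0, -0.0004, 0.0035, -0.0013, 0.085], [0, -0.0004, 0.002, -0.0016, 0.085], [0, -0.0003, 0.002, -0.0016, 0.085], [0, -0.0005, 0.002, -0.0015, 0.085], [0, -0.0003, 0.0021, -0.0015, 0.084], [0, -0.0002, 0.0021, -0.0015, 0.084], [0, -0.0001, 0.0018, -0.0015, 0.084], [0, 0, 0, 0, 0], [0, 0, 0, 0, 0]],
  ],
)

```text
clock: 5.4
ee_pos: [564.3, 155.5, 98.4]
ee_rot: [0.707, -0.011, -0.707, -0.011]
wrist_force: [0.1, 0.7, 0.8]
width: 0.8
```

```bash
cat > chk.py <<'E'
import sys
from h import *; from rig import *
st=read_state();M=tool(st);a=float(sys.argv[1]);T,y,k,h=push(np.radians(a))
print(st["clock"],st["ee_pos"],st["wrist_force"],"to pose",(M.T@(T-st["ee_pos"])).round(1),"roll",round(np.arctan2(M[1,1],M[0,1])-y,3))
f=grab_frame("wrist");cv2.imwrite("pics/%s.png"%sys.argv[2],f["img"])
f=grab_frame("top");cv2.imwrite("pics/%s_t.png"%sys.argv[2],f["img"])
E
python3 chk.py -5 a
```

```text
5.4 [564.34246268 155.4503245   98.36248829] [0.07907228 0.70696552 0.83341174] to pose [ 1.  -0.   0.8] roll -0.001
```

View pics/a.png

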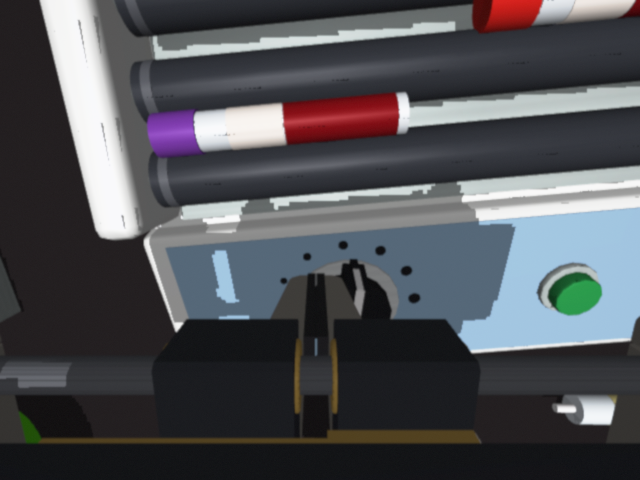

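>>> send_rows(
  deltas=[
    [[0, 0.0005, 0.0018, -0.001, 0.084], [0, 0.0003, 0.0018, -0.0013, 0.085], [0, 0, 0.0018, -0.0015, 0.085], [0, 0, 0.0018, -0.0015, 0.085], [0, 0, 0.0018, -0.0015, 0.086], [0, 0, 0.0018, -0.0015, 0.086], [0, 0, 0.0018, -0.0015, 0.086], [0, 0, 0.0018, -0.0016, 0.087], [0, 0, 0.0018, -0.0016, 0.087], [0, 0, 0.0018, -0.0016, 0.088], [0, 0, 0.0018, -0.0016, 0.089], [0, 0, 0, 0, 0], [0, 0, 0, 0, 0]],
  ],
)

```text
clock: 6.8
ee_pos: [569.4, 131.2, 97.3]
ee_rot: [0.624, -0.332, -0.624, -0.332]
wrist_force: [0.2, -0.3, 0.2]
width: 0.8
```

```bash
python3 chk.py -60 b
```

```text
6.8 [569.39929438 131.1549176   97.28908031] [ 0.20771598 -0.25624981  0.18987245] to pose [-0.1 -0.2 -0. ] roll -0.0
```

View pics/b.png

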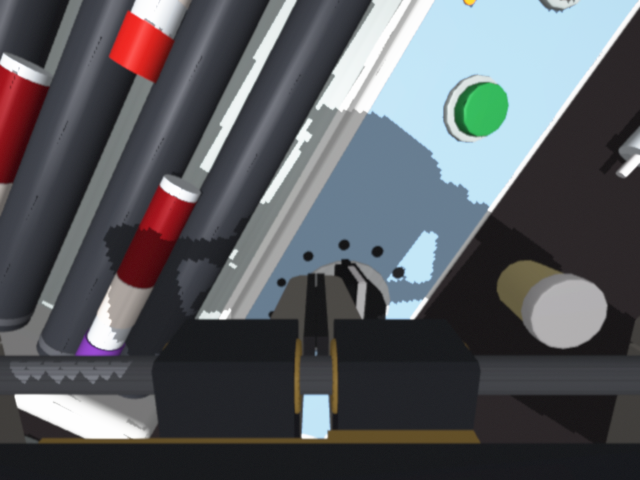

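>>> send_rows(
  deltas=[
    [[0, 0, -0.005, 0, 0], [0, 0, -0.005, 0, 0], [0, -0.02, 0, 0, 0], [0, -0.025, 0, 0, 0], [0, -0.025, 0, 0, 0], [0, 0, 0, 0, -0.14], [0, 0, 0, 0, -0.14], [0, 0, 0, 0, -0.14], [0, 0, 0, 0, -0.14], [0, 0, 0, 0, -0.14], [0, 0, 0, 0, -0.14], [0, 0, 0, 0, -0.14], [0, 0, 0, 0, -0.05], [0, 0, 0, 0, 0]],
  ],
)

```text
clock: 8.3
ee_pos: [577.9, 137.1, 167.2]
ee_rot: [0.707, 0.017, -0.707, 0.017]
wrist_force: [0.3, 0.6, 0.5]
width: 0.5
```

```bash
python3 - <<'E'
from h import *; from rig import *
st=read_state();M=tool(st)
yaw=np.arctan2(M[1,1],M[0,1]);print(st["ee_pos"],np.degrees(yaw), "roll fix to mixer -y", yaw-(YAW-np.pi/2))
# start: contact edge (tool -? uphill side) 4mm uphill of button centre; block centre 6 mm downhill
c=world(POSE,pan(4,-50,13))[0]; up=Rm@[1,0,0]; tcp=c-up*10+[0,0,17]
print("touch TCP",tcp,"delta tool to 25 above",(M.T@(tcp+[0,0,25]-st["ee_pos"])).round(1))
f=grab_frame("wrist");T=np.linalg.inv(f["T_tool_cam"]);K=f["mtx"]
for n,X in(("dot6",pan(39*.5,75-39*.866,0)),("axis31",pan(0,75,31)),("tip6",pan(16,75-27.7,31)),("tip5",pan(27.7,75-16,31)),("tip7",pan(0,75-32,31))):
    q=M.T@(world(POSE,X)[0]-st["ee_pos"]);p=K@(T@[*q,1])[:3];print(n,(p[:2]/p[2]).round(0))
cv2.imwrite("pics/c.png",f["img"])
E
```

```text
[577.91963152 137.08351848 167.22728399] -87.16566288870014 roll fix to mixer -y -0.004085043757594997
touch TCP [546.01576685  12.62987916  88.59231192] delta tool to 25 above [ 53.6 122.7  38. ]
dot6 [358. 260.]
axis31 [312. 308.]
tip6 [353. 289.]
tip5 [336. 275.]
tip7 [358. 308.]
```

View pics/c.png

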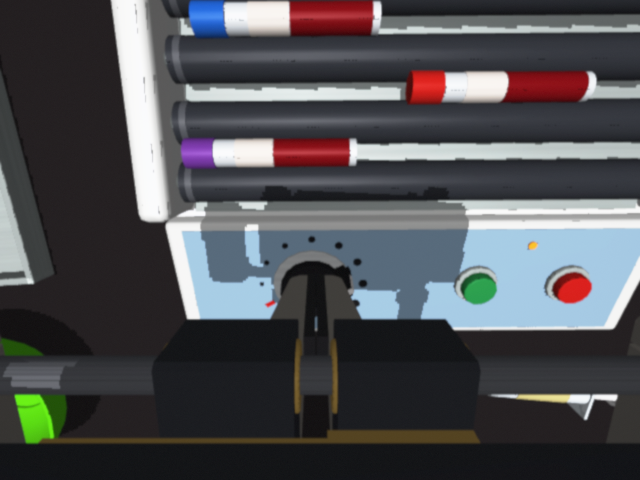

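>>> send_rows(
  deltas=[
    [[0, 0, 0.03, 0.0095, 0], [0, 0, 0.031, 0.0095, 0], [0, 0, 0.031, 0.0095, 0], [0, 0, 0.031, 0.0095, 0], [0, 0.026, 0, 0, 0], [0, 0.027, 0, 0, 0], [0, 0, 0, 0, 0], [0, 0, 0, 0, 0]],
  ],
)

```text
clock: 9.15
ee_pos: [545.7, 12.3, 114.4]
ee_rot: [-0.707, -0.017, 0.707, -0.017]
wrist_force: [0.1, 0.6, 1.3]
width: 0.4
```

```bash
python3 - <<'E'
from h import *; from rig import *
st=read_state();M=tool(st)
c=world(POSE,pan(4,-50,13))[0]; up=Rm@[1,0,0]; tcp=c-up*10+[0,0,17]
print(st["ee_pos"],"delta to touch",(M.T@(tcp-st["ee_pos"])).round(1))
f=grab_frame("wrist");T=np.linalg.inv(f["T_tool_cam"]);K=f["mtx"]
for n,X in(("dot6",pan(39*.5,75-39*.866,0)),("axis31",pan(0,75,31)),("tip6",pan(16,75-27.7,31)),("tip5",pan(27.7,75-16,31)),("tip7",pan(0,75-32,31)),("start",pan(0,-50,13))):
    q=M.T@(world(POSE,X)[0]-st["ee_pos"]);p=K@(T@[*q,1])[:3];print(n,(p[:2]/p[2]).round(0))
g=grab_frame("top")["img"]
cv2.imwrite("pics/d.png",np.hstack([f["img"][200:400,100:460],cv2.resize(g[195:250,220:340],(437,200),interpolation=cv2.INTER_CUBIC)]))
E
```

```text
[545.67667335  12.27544287 114.41730523] delta to touch [25.8 -0.3 -0.4]
dot6 [156. 224.]
axis31 [ 78. 283.]
tip6 [122. 257.]
tip5 [ 92. 237.]
tip7 [139. 283.]
start [315. 264.]
```

View pics/d.png

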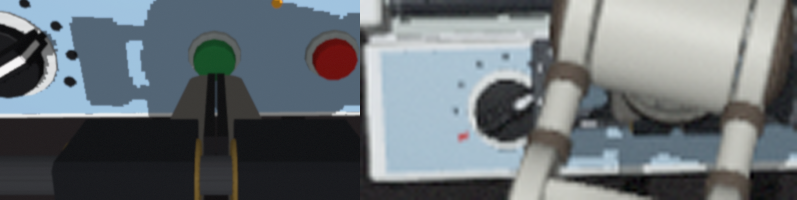

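>>> send_rows(
  deltas=[
    [[0, 0.012, 0, 0, 0], [0, 0.012, 0, 0, 0], [0, 0.002, 0, 0, 0], [0, 0.002, 0, 0, 0], [0, 0.0015, 0, 0, 0], [0, 0.001, 0, 0, 0], [0, 0, 0, 0, 0], [0, 0, 0, 0, 0]],
  ],
)

```text
clock: 10.05
ee_pos: [545.7, 12.3, 84.0]
ee_rot: [0.707, 0.017, -0.707, 0.017]
wrist_force: [-2.5, 1.9, 4.9]
width: 0.4
```

>>> send_rows(
  deltas=[
    [[0, 0.001, 0, 0, 0], [0, 0.0005, 0, 0, 0], [0, 0, 0, 0, 0], [0, 0, 0, 0, 0]],
  ],
)

```text
clock: 10.45
ee_pos: [545.9, 12.3, 83.2]
ee_rot: [0.707, 0.017, -0.707, 0.017]
wrist_force: [-4.2, 2.2, 9.7]
width: 0.7
```

>>> send_rows(
  deltas=[
    [[0, -0.005, 0, 0, 0], [0, -0.02, 0, 0, 0], [0, -0.03, 0, 0, 0], [0, -0.03, 0, 0, 0], [0, -0.03, -0.01, 0.03, 0], [0, 0, -0.01, 0.04, 0], [0, 0, -0.01, 0.04, 0], [0, 0, 0, 0, 0], [0, 0, 0, 0, 0]],
  ],
)

```text
clock: 11.35
ee_pos: [434.3, 36.6, 197.2]
ee_rot: [0.707, 0.017, -0.706, 0.018]
wrist_force: [-0.4, -0.2, 0.5]
width: 0.3
```

```bash
python3 - <<'E'
from h import *; from rig import *
st=read_state();print(st["ee_pos"],st["wrist_force"])
f=grab_frame("wrist")["img"];g=grab_frame("side")["img"]
cv2.imwrite("pics/e.png",cv2.resize(np.hstack([f[60:440],cv2.resize(g[190:340,190:390],(507,380))]),(800,265)))
E
```

```text
[434.25548499  36.56115067 197.16358114] [-0.40728065 -0.24745167  0.54454855]
```

View pics/e.png

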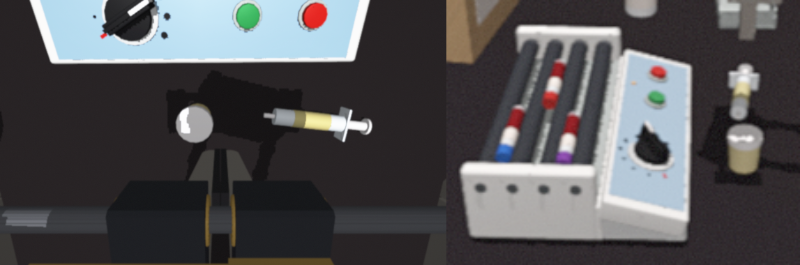

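```bash
python3 -c "
from rig import *;print(sign_off())"
```

```text
the job is handed in; nothing more can be done
None
```

I turned the selector from mark 3 to mark 6 with the closed fingertips, pushing only on its anticlockwise flank. I then pressed the green start button to its end stop, let it come back, moved the arm clear and handed the job in at about 11.5 s.

- **Selector:** before the press, the wrist picture showed the pointer at dot 6. The last wrist picture shows its tail over the red off bar, which is the right position for mark 6. The wrist force was near zero when the push ended, so it was resting in its click.
- **Start button:** the force rose to about 5 N over the travel and jumped to about 10 N on the last millimetre, which is the end stop. It looks out again in the last picture.
- **Everything else:** I did not go near the red stop button. In the last pictures the tubes, jar and syringe look undisturbed. I did not look at the bowl, spray bottle or dish again, but the fingers never came near them.
- **Small disagreement:** the wrist camera's view of the marks was 2–3 mm off the position I worked out from the overhead camera. That was too small to affect the result.

The clicks were not counted by feel or force. I followed a computed arc and checked the mark in the pictures on the way. Signing off gives no verdict, so I have no confirmation beyond these checks.

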